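# Clear the stirrer's heating plate and hold the surface thermometer on it

## Task

Take the two crumpled paper wads off the stirrer's heating plate and drop them in the waste bin, then draw the surface thermometer out of its sloping holder and hold it upright with its foot inside the small ring engraved at the middle of the plate, pressing lightly, never hard, so that the sprung foot is about halfway in. Finish while still holding it there, still, for the reading. Leave everything else on the bench where it stands.

Things in the scene. Friction and masses are not known exactly. Their poses are not given: they have to be found in the camera images.
- stirrer: magnetic stirrer, fixed: white cabinet 200 x 200 mm, 96 mm high, two knobs on its front (-x) out to 118 mm from the centre. Round bare metal heating plate, 140 mm across, level top 118 mm above the bench, centred over this origin (on the bench under the plate's centre; z up, x to its back). Empty rod socket, top 108 mm high, at x 88, y -82 mm
- plate_ring (a point): centre of the plate's top face, inside the small engraved ring (32 mm inside diameter; a larger ring, 100 mm across, is engraved round it)
- wad_a_mid (a point): middle of a crumpled paper wad, about 41 x 38 x 33 mm, roughly round seen from above, rigid, 10 to 17 g; it starts on the plate, on the +y side of the stirrer's centre, about 16 mm above the plate's top
- wad_b_mid (a point): middle of the other paper wad, same size; it starts on the plate, on the -y side of the stirrer's centre
- bin: round open steel waste bin, free-standing, 0.6 kg: 134 mm across at the rim (128 mm inside), 108 mm at the foot, 120 mm tall, walls 3 mm, floor 4 mm. Origin under its centre, z up. It may stand on either side of the stirrer
- holder: sloping holder of the thermometer, fixed: dark base 120 (x) x 100 x 12 mm with a grey square tube (outside 28 x 34 mm) leaning 0.35 rad (20 degrees) towards its own -x, its upper end about 132 mm above the bench. Origin under the centre of the base, z up. It may stand on either side of the stirrer
- probe: surface thermometer, loose, about 0.1 kg, 187 mm long. z runs from foot to top; origin at the foot's face when the foot is fully out. White handle 20 (x) x 26 mm (y), flat sides, z 75 to 187 mm; below it a 10 mm steel stem and the sprung foot. It starts in the holder, inside the tube up to z = 117 mm with 1 mm play: grip above that; draw it out along its z, 120 mm until the foot is free
- probe_tip (a point): centre of the face of the sprung foot, a copper disc 14 mm across; it moves up with the foot
- probe_foot (a joint): how far the sprung foot is pushed up into the stem: 0 fully out, 0.012 (12 mm) fully in. Spring: it begins to move at about 1 N and needs 350 N per metre more (about 3 N halfway, 5 N fully in)
- counter: bystander, to be left alone: differential cell counter, a white wedge-shaped box with rows of black keys, 130 x 250 x 58 mm; origin under its centre
- beaker: bystander, to be left alone: small empty glass beaker, 52 mm across, 70 mm tall; origin under its centre
- reagent: bystander, to be left alone: brown glass bottle, 64 mm across, 140 mm tall; origin under its centre
- petri: bystander, to be left alone: stack of clear petri dishes, 92 mm across, 36 mm tall; origin under its centre
- slide_box: bystander, to be left alone: box for microscope slides, 86 x 101 x 36 mm; origin under its centre
- spatula: bystander, to be left alone: thin steel laboratory spatula lying flat, 148 mm long, 4 mm thick; origin on its underside, near the middle

How it is judged:
On the way:
1. both paper wads lie in the waste bin, let go (horizontal distance between each of wad_a_mid, wad_b_mid and bin below 0.06 m and z of wad_a_mid in the frame of bin between 0 and 0.1 m and z of wad_b_mid in the frame of bin between 0 and 0.1 m and angle between bin's own z axis and vertical below 0.2 rad and contact force between the fingers and wad_a below 0.1 N and contact force between the fingers and wad_b below 0.1 N), for 0.2 s.
At the end, for the whole second after the job is handed in: Both wads in the upright bin; thermometer gripped, out of its holder, upright within 0.12 rad, its foot centred within 9 mm of the ring's centre, sprung foot 2.5 to 9.5 mm in and pressing the plate with 0.8 to 6 N, at rest; gripper and arm not leaning on the stirrer (horizontal distance between each of wad_a_mid, wad_b_mid and bin below 0.06 m and z of wad_a_mid in the frame of bin between 0 and 0.1 m and z of wad_b_mid in the frame of bin between 0 and 0.1 m and angle between bin's own z axis and vertical below 0.2 rad and horizontal distance between probe_tip and plate_ring below 0.009 m and angle between probe's own z axis and vertical below 0.12 rad and value of joint probe_foot between 0.0025 and 0.0095 m and contact force between probe and stirrer between 0.8 and 6 N and contact force between the fingers and probe above 2 N and contact force between each of the arm, the fingers and stirrer below 0.5 N and contact force between probe and holder below 0.1 N and linear speed of probe below 0.02 m/s); the arm keeps its last pose, push and grip.
It fails at once if the thermometer is pressed on the stirrer with more than 12 N (contact force between probe and stirrer above 12 N).
It fails at once if something else on the bench is shifted by more than 25 mm or tipped over (distance of any of counter, beaker, reagent, petri, slide_box, spatula from where it was at the start of the episode above 0.025 m or angle between any of beaker, reagent's own z axis and vertical above 0.5 rad).
It also fails if it takes over 72 s, if anything falls off the work surface, if the arm or the gripper's body presses on something with over 40 N, if the wrist force passes 120 N, or if a joint passes its speed limit or range.

## Robot

A 7-joint arm with a two-finger parallel gripper is mounted at the origin on the work surface. World frame = base frame: x ahead of the robot, y to its left, z up, the work surface at z = 0. Lengths are in m, angles in rad, forces in N, time in s.
With the tool pointing down it reaches from about 0.425 to 0.825 m from the base axis. Payload 3.6 kg.
Tool frame: the origin (TCP) lies between the finger pads; the fingertips stand 25 mm ahead of it and the grasp point (between the pads) lies 6 mm ahead of it (env.tips_ahead is the distance from the TCP to the fingertips, in m); z points along the fingers, y is the line along which they close (so a half turn about z gives the same grasp; the last joint's range is limited). The gripper opens to 93 mm and grips with 3 to 60 N. Pads are 15 mm wide; open, the fingers measure 128 mm over their backs; the gripper's body (75 mm by 188 mm) begins 65 mm behind the grasp point.
Start: joints at [-0.026, 0.615, -0.013, 1.423, 0.008, 1.103, -0.04], TCP at [0.65, 0, 0.215] pointing down, gripper open.
Joint ranges: [-3.12, 3.12], [-0.3, 2.06], [-1.34, 1.32], [0.26, 2.42], [-1.36, 4.5], [0.01, 1.98], [-2.84, 2.84]. Speed limits (rad/s): [2.79, 2.79, 3.14, 3.14, 3.14, 3.14, 3.14].

## Interface

Orientations are given as a 3x3 rotation matrix whose columns are the frame's x, y, z axes.
In Python, from bench import env gives the robot as it stands. The module is installed in compiled form; this text tells all that it offers.
- The arm moves only by the shell command python3 -m handwheel 'ROWS' [OPENING] [FORCE]. ROWS is JSON, a list of rows, each a list of 4 numbers: the shift along the tool's x, y, z normalised to -1 to 1, where 1 is 50 cm, then the turn about the tool's z normalised to -1 to 1, where 1 is pi/2 rad. In form: [[x, y, z, spin], ...]. A call has exactly 5 rows; each row shifts and turns the commanded pose from where the row before left it, along the tool's axes as they then stand; what a row does not reach is not made up. A row lasts 1/12 s, in which the tool goes at most 41.7 mm and 7.16 degrees, less where a joint would pass 70% of its speed; a pose out of reach is approached as far as the arm can. A call with a number of a shift or a turn outside -1 to 1 is refused whole. A call with a gripper value outside its range is refused whole. OPENING is the opening, from -1 (shut) to 1 (fully open), set as the call begins (- or left out, the last holds). The fingers move at their own pace and stop on an object; FORCE is the grip in N (left out, the last holds). Time passes only in rows, so rows that do not move let the fingers close, or fill a call up. It gives the time, the measured TCP pose, the force, the opening and the grip force at its end, in the units of the state.
- env.get_obs(): the state, without advancing time (a new reading comes with each control period).
- env.get_image(name): name is "scene" or "side" or "wrist"; returns the picture (400x640x3 uint8, blue, green, red); there is no depth.
- env.get_calibration(name): a dict with "intrinsics" (3x3 intrinsics, pixels), "xyz" and "rotation" of the camera in the world; the wrist camera has in their place "T_tool_cam" (4x4, takes a point from camera to tool coordinates, whose origin is the TCP and whose axes are the flange's). Camera axes: x right, y up, looking along -z (the intrinsics and any distortion apply to the point x, -y, -z); pixel columns grow to the right and rows downward; lengths in m; the calibration is good to about 2 mm. A picture is of the moment at which its call begins: read the wrist's pose just before it. get_calibration takes no time and is no camera call.
- env.close_job(): hands the job in; it is judged then, once.
The state is a dict: "t": time; "q": joint angles; "joint_vel": joint speeds; "joint_torque": joint torques, N m; "position": TCP position; "eef_rot": TCP orientation; "contact_force": force on the tool from outside, world axes, zero at the start; "wrist_torque": the same for the moment, N m; "finger_gap": opening from 0.0 (shut) to 1.0 (fully open); "finger_force": force on a finger pad.
Only numpy, scipy, OpenCV 4.12 (cv2) and the standard library are available. Lean on these libraries where they do the work, as an engineer would, in place of code of your own. Each camera call takes 0.05 s, during which the arm holds its last target. There are 200 camera calls.

## Working session

There is one attempt and no reset: what is moved stays moved. The work goes in short steps, Python scripts to look and compute and a shell command to move; the robot and the scene stay as the last step left them, time stands still between calls to the robot, and variables do not carry over. Pictures are saved under pics/ and viewed, at most 10 in all, crops included, and the job is handed in when it is done.

```bash
mkdir -p pics
cat > h.py <<'E'
import numpy as np, cv2
from bench import env
def cam(n):
    c=env.get_calibration(n); K=np.array(c["intrinsics"])
    if "xyz" in c: return K,np.array(c["xyz"]),np.array(c["rotation"]),c
    o=env.get_obs(); T=np.eye(4);T[:3,:3]=o["eef_rot"];T[:3,3]=o["position"]
    T=T@np.array(c["T_tool_cam"]); return K,T[:3,3],T[:3,:3],c
def undist(K,c,uv):
    d=next((np.array(v,float) for k,v in c.items() if k.startswith("dist")),None)
    return cv2.undistortPoints(np.array([[uv]],float),K,d)[0,0]
def ray(C,uv):
    K,p,R,c=C; x,y=undist(K,c,uv); d=R@np.array([x,-y,-1]); return p,d/np.linalg.norm(d)
def onz(C,uv,z):
    p,d=ray(C,uv); return p+d*(z-p[2])/d[2]
def tri(C1,u1,C2,u2):
    p,d=ray(C1,u1);q,e=ray(C2,u2)
    s=np.linalg.lstsq(np.c_[d,-e],q-p,rcond=None)[0]; a=p+s[0]*d;b=q+s[1]*e
    return (a+b)/2,np.linalg.norm(a-b)
def proj(C,P):
    K,p,R,c=C; v=R.T@(np.array(P)-p); x=np.array([v[0],-v[1],-v[2]]); u=K@x; return u[:2]/u[2]
E
python3 - <<'E'
from h import *
for n in("scene","side","wrist"):
    C=cam(n); print(n,C[3].keys(),C[0].tolist(),C[1].round(3),C[2].round(3).tolist())
    cv2.imwrite(f"pics/{n}0.png",env.get_image(n))
print(env.get_obs())
E
```

```text
scene dict_keys(['intrinsics', 'xyz', 'rotation']) [[377.0132579098898, 0.0, 316.1410859842967], [0.0, 377.0132579098898, 193.28916850224485], [0.0, 0.0, 1.0]] [ 1.184 -0.025  0.913] [[-0.006, -0.783, 0.622], [1.0, 0.002, 0.012], [-0.011, 0.622, 0.783]]
side dict_keys(['intrinsics', 'xyz', 'rotation']) [[395.7333352510904, 0.0, 315.91685465435154], [0.0, 395.7333352510904, 204.83169343032807], [0.0, 0.0, 1.0]] [0.302 0.735 0.833] [[-0.961, 0.178, -0.211], [-0.276, -0.648, 0.71], [-0.01, 0.74, 0.672]]
wrist dict_keys(['intrinsics', 'T_tool_cam']) [[294.64602639095443, 0.0, 320.00910154409587], [0.0, 294.64602639095443, 196.06275591504482], [0.0, 0.0, 1.0]] [0.649 0.064 0.383] [[1.0, 0.0, 0.002], [-0.001, 0.972, 0.236], [-0.002, -0.236, 0.972]]
{'t': 0.15, 'q': array([-0.02645318,  0.6156894 , -0.01259556,  1.4244811 ,  0.00807522,
        1.10339405, -0.04040187]), 'joint_vel': array([ 0.00043882, -0.00242119,  0.00081184, -0.00390595, -0.00071146,
        0.00024503, -0.00083185]), 'joint_torque': array([ 1.13936116e-03, -4.59350109e+01,  2.09416850e-01, -1.65943640e+01,
       -6.11101720e-02,  1.81601685e-02,  1.63591380e-04]), 'position': array([ 6.49409256e-01, -1.93539025e-05,  2.13768797e-01]), 'eef_rot': array([[ 1.33789872e-05,  9.99998152e-01, -1.92242237e-03],
       [ 1.00000000e+00, -1.33898095e-05, -5.61661534e-06],
       [-5.64234583e-06, -1.92242230e-03, -9.99998152e-01]]), 'contact_force': array([0.09371213, 0.22869643, 0.47749938]), 'wrist_torque': array([ 0.00238768,  0.01546501, -0.05469472]), 'finger_force': 0.0, 'finger_gap': 1.0060121680911387}
```

View pics/scene0.png

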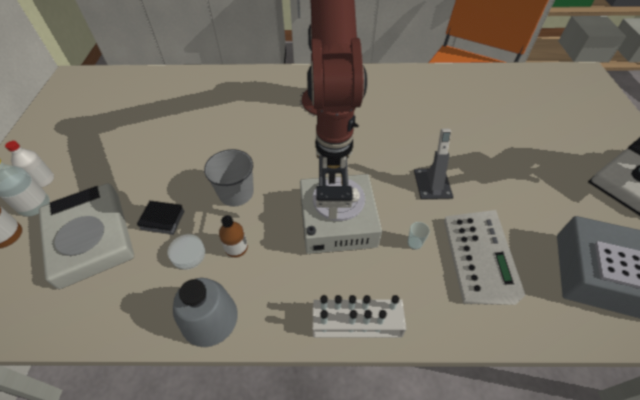

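View pics/side0.png

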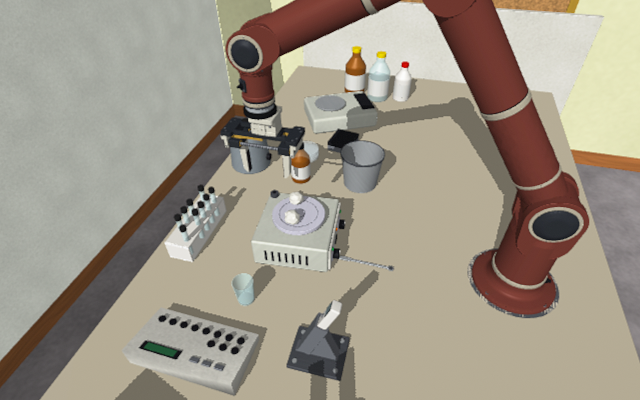

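The scene view shows the stirrer at the centre (plate near 340,200), the bin at (232,178) on the -y side, and the holder at (437,180) on the +y side, with the white handle top near (445,135). In the side view the wads are at (291,216) and (296,198), the bin rim at (362,155) and the handle top at (333,308). The spatula lies at (362,263).

View pics/wrist0.png

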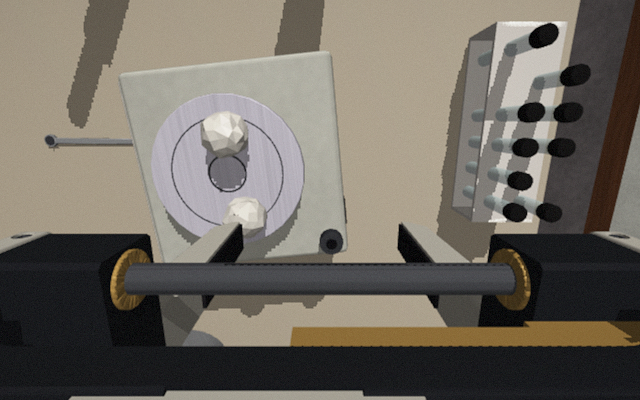

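Run:
```python
from h import *
S=cam("scene");D=cam("side")
I=cv2.imread("pics/side0.png");J=cv2.imread("pics/scene0.png")
a=cv2.resize(I[270:390,270:370],None,fx=4,fy=4,interpolation=2);b=cv2.resize(J[110:230,400:500],None,fx=4,fy=4,interpolation=2)
cv2.imwrite("pics/hold.png",np.hstack([a,b[:480]]))
print("bin rim scene",onz(S,(230,167),.12),"side",onz(D,(362,154),.12))
print("holder base", onz(S,(434,184),.012), onz(D,(319,355),.012))
```

```text
bin rim scene [ 0.45824953 -0.28373794  0.12      ] side [ 0.45180361 -0.2833356   0.12      ]
holder base [0.43344491 0.32547276 0.012     ] [0.41867206 0.33312892 0.012     ]
```

View pics/hold.png

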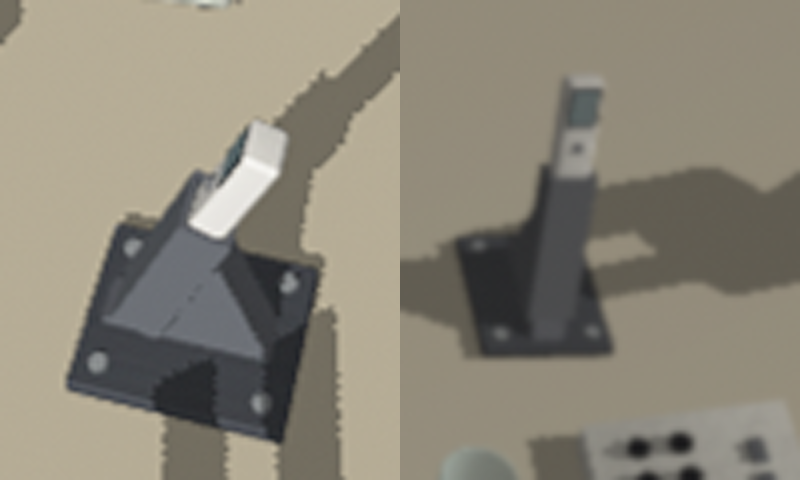

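The wrist view (right is +x, up is +y) shows the small ring at (227,173), wad a at (224,132) and wad b at (245,215). In the crop, the tube leans towards -x (towards the robot), with the handle top at side (336,305) and scene (446,130). Next I'll measure these.

Run:
```python
from h import *
S=cam("scene");D=cam("side");W=cam("wrist")
I=cv2.imread("pics/wrist0.png")
print("ring",onz(W,(227,173),.118))
hsv=cv2.cvtColor(I,cv2.COLOR_BGR2HSV).astype(int)
m=((I[:,:,2].astype(int)-I[:,:,0]>2)&(hsv[:,:,2]>140)).astype(np.uint8)
pm=np.zeros_like(m);cv2.circle(pm,(228,166),72,1,-1);m&=pm
m=cv2.morphologyEx(m,cv2.MORPH_OPEN,np.ones((3,3),np.uint8))
for c in cv2.findContours(m,0,1)[0]:
    if cv2.contourArea(c)>200:
        x,y,w,h=cv2.boundingRect(c);print(x,y,w,h,onz(W,(x+w/2,y+h/2),.134))
dk=cv2.inRange(I,(140,120,120),(255,255,255))
B=[(300,325),(350,336),(340,380),(287.5,366)]
P=np.array([onz(D,b,.012) for b in B]);print(P.round(3),"c",P.mean(0))
for i in range(4):
    e=P[(i+1)%4]-P[i];print(np.linalg.norm(e),np.degrees(np.arctan2(e[1],e[0])))
for b in[(414,170),(420,199),(453,199)]:print("sc",onz(S,b,.012))
print("top",tri(S,(446,130),D,(336.5,304)), "wads side",tri(W,(224,132),D,(291,216)),tri(W,(245,215),D,(296,198)))
```

```text
ring [0.56415668 0.02170754 0.118     ]
207 196 58 42 [ 0.57430185 -0.01511701  0.134     ]
202 111 46 39 [0.57031504 0.0597643  0.134     ]
[[0.481 0.275 0.012]
 [0.363 0.271 0.012]
 [0.362 0.374 0.012]
 [0.477 0.375 0.012]] c [0.42071118 0.32360481 0.012     ]
0.11737017577725832 -178.0118606913653
0.10294285474227005 90.75774059645575
0.11468436015217615 0.6409129158619854
0.1002240155723655 -87.72199595513676
sc [0.37502885 0.27280203 0.012     ]
sc [0.491876   0.27262513 0.012     ]
sc [0.49216124 0.37118904 0.012     ]
top (array([0.38962255, 0.3214661 , 0.19751786]), np.float64(0.006404317979732719)) wads side (array([0.56980836, 0.05811007, 0.13774258]), np.float64(0.0018265635452289035)) (array([ 0.58101993, -0.01453899,  0.13376681]), np.float64(0.0032972784495732673))
```

```bash
python3 -m handwheel '[[0.04,-0.053,0,0],[0.04,-0.053,0,0],[0.038,-0.052,0,0],[0,0,0.05,0],[0,0,0.05,0]]' 1; python3 -m handwheel '[[0,0,0.03,0],[0,0,0,0],[0,0,0,0],[0,0,0,0],[0,0,0,0]]' 1
python3 - <<'E'
from h import *
W=cam("wrist");I=env.get_image("wrist");cv2.imwrite("pics/w1.png",I)
o=env.get_obs();print(o["position"],o["eef_rot"][:,2])
E
```

```text
t: 0.57
position: [0.5707, 0.0615, 0.1659]
eef_rot: [[-0.004, 1.0, 0.004], [1.0, 0.004, 0.002], [0.002, 0.004, -1.0]]
contact_force: [-0.9, -0.8, -0.2]
finger_gap: 0.998
finger_force: 0.0
t: 0.98
position: [0.5721, 0.059, 0.1509]
eef_rot: [[0.0, 1.0, 0.003], [1.0, -0.0, 0.0], [0.0, 0.003, -1.0]]
contact_force: [0.5, -1.2, -0.5]
finger_gap: 1.001
finger_force: 0.0
[0.5719749  0.05903994 0.15090596] [ 2.58849437e-03  3.99153885e-04 -9.99996570e-01]
```

View pics/w1.png

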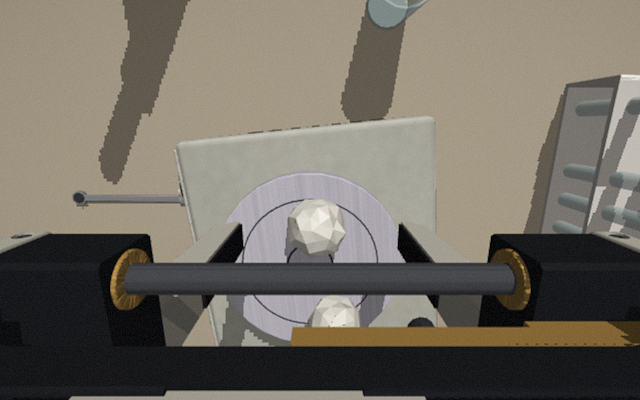

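Wad a sits centred between the fingers, at (317,227). I'll lower a little, close and lift.

```bash
python3 - <<'E'
from h import *
print(onz(cam("wrist"),(317,227),.136))
E
python3 -m handwheel '[[0,0,0.01,0],[0,0,0,0],[0,0,0,0],[0,0,0,0],[0,0,0,0]]' -1 15;python3 -m handwheel '[[0,0,0,0],[0,0,0,0],[0,0,0,0],[0,0,-0.04,0],[0,0,-0.05,0]]'
```

```text
[0.56955957 0.05768643 0.136     ]
t: 1.45
position: [0.571, 0.0591, 0.1447]
eef_rot: [[-0.0, 1.0, 0.0], [1.0, 0.0, 0.0], [0.0, 0.0, -1.0]]
contact_force: [0.2, -0.3, -0.8]
finger_gap: 0.692
finger_force: 0.0
t: 1.87
position: [0.5693, 0.0588, 0.1881]
eef_rot: [[-0.0, 1.0, -0.006], [1.0, 0.0, -0.001], [-0.001, -0.006, -1.0]]
contact_force: [0.6, -0.3, -0.2]
finger_gap: 0.331
finger_force: 0.0
```

The fingers are slow (about 0.9 of full opening per second), so I lifted too early. I'll reopen, go back down and wait longer.

```bash
python3 -m handwheel '[[0,0,0,0],[0,0,0,0],[0,0,0,0],[0,0,0,0],[0,0,0,0]]' 0.7; python3 -m handwheel '[[0,0,0,0],[0,0,0.04,0],[0,0,0.049,0],[0,0,0,0],[0,0,0,0]]' 0.7;for i in 1 2 ; do python3 -m handwheel '[[0,0,0,0],[0,0,0,0],[0,0,0,0],[0,0,0,0],[0,0,0,0]]' -1 15 |tail -2; done; python3 -m handwheel '[[0,0,0,0],[0,0,0,0],[0,0,0,0],[0,0,0,0],[0,0,0,0]]'
```

```text
t: 2.28
position: [0.5702, 0.0589, 0.1885]
eef_rot: [[-0.0, 1.0, -0.003], [1.0, 0.0, -0.0], [-0.0, -0.003, -1.0]]
contact_force: [0.0, -0.1, 0.4]
finger_gap: 0.643
finger_force: 0.0
t: 2.7
position: [0.5699, 0.0589, 0.144]
eef_rot: [[-0.0, 1.0, -0.004], [1.0, 0.0, -0.0], [-0.0, -0.004, -1.0]]
contact_force: [-0.3, 0.5, -0.1]
finger_gap: 0.853
finger_force: 0.0
finger_gap: 0.541
finger_force: 0.0
finger_gap: 0.182
finger_force: 8.7
t: 3.95
position: [0.5712, 0.0589, 0.1474]
eef_rot: [[0.0, 1.0, 0.001], [1.0, -0.0, 0.0], [0.0, 0.001, -1.0]]
contact_force: [-3.9, -0.1, 11.4]
finger_gap: 0.004
finger_force: 5.5
```

The fingers closed on nothing and there is an upward force, so I'll look.

```bash
python3 -m handwheel '[[0,0,-0.04,0],[0,0,-0.06,0],[0,0,-0.06,0],[-0.06,0,0,0],[-0.06,0,0,0]]' 1;python3 -m handwheel '[[-0.06,0,0,0],[0,0,0,0],[0,0,0,0],[0,0,0,0],[0,0,0,0]]' 1
python3 - <<'E'
from h import *
a=env.get_image("wrist");b=env.get_image("side")
cv2.imwrite("pics/w2.png",a); cv2.imwrite("pics/s2.png",b)
s=cv2.resize(b[150:300,220:380],None,fx=2.5,fy=2.5)
out=np.zeros((600,640,3),np.uint8);out[:345]=a[:345];out[345:600,:400]=s[:255,:400]
cv2.imwrite("pics/c2.png",out)
E
```

```text
t: 4.37
position: [0.5725, 0.0011, 0.2276]
eef_rot: [[-0.006, 1.0, 0.006], [1.0, 0.006, 0.002], [0.002, 0.006, -1.0]]
contact_force: [0.3, -0.3, -1.0]
finger_gap: 0.312
finger_force: 0.0
t: 4.78
position: [0.571, -0.0291, 0.225]
eef_rot: [[-0.003, 1.0, -0.0], [1.0, 0.003, 0.001], [0.001, -0.0, -1.0]]
contact_force: [0.9, 0.2, -0.2]
finger_gap: 0.673
finger_force: 0.0
```

View pics/c2.png

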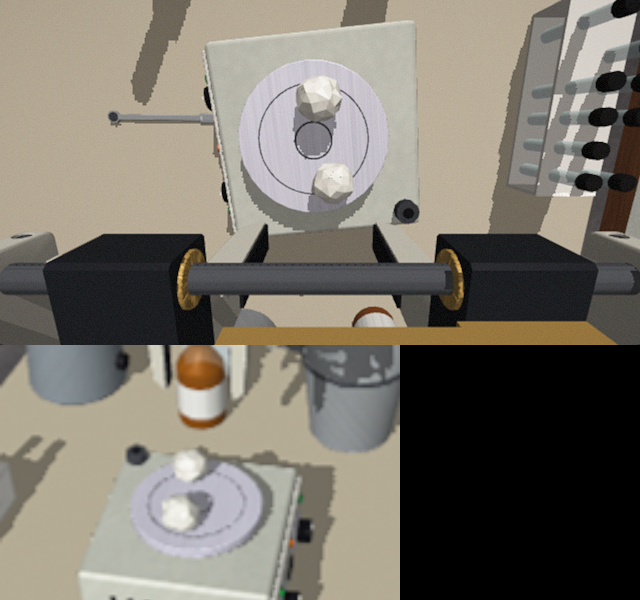

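Run:
```python
from h import *
W=cam("wrist");D=cam("side")
print("ring",onz(W,(313,140),.118),"socket",onz(W,(407,210),.108))
for u in[(319,98),(333,183)]:print(onz(W,u,.136))
for n,u,v in[("a",(319,98),(220+180/2.5,150+168/2.5)),("b",(333,183),(220+190/2.5,150+120/2.5)),("ring",(313,140),None)]:
  if v: print(n,tri(W,u,D,v))
print("plate side est",[onz(D,(220+u/2.5,150+v/2.5),.118) for u,v in[(197,507)]])
# fingertip projection in wrist image: TCP+z*.025, y=+-.0465*gap
o=env.get_obs();R=np.array(o["eef_rot"]);p=np.array(o["position"])
for y in(-.031,.031):
  for x in (-.0075,.0075): print(proj(W,p+R@np.array([x,y,.025])))
```

```text
ring [0.56395157 0.0214989  0.118     ] socket [ 0.6586249  -0.04853705  0.108     ]
[0.56952309 0.05692619 0.136     ]
[ 0.58210117 -0.01538331  0.136     ]
a (array([0.5683168 , 0.05673477, 0.13309131]), np.float64(0.002545968138778971))
b (array([ 0.58126089, -0.01630632,  0.13328538]), np.float64(0.002079025185067954))
plate side est [array([0.44181999, 0.39113234, 0.118     ])]
[276.35787151 230.48176475]
[275.57337517 209.87671437]
[365.00257472 230.39033827]
[365.76503886 209.78297184]
```

Run:
```python
from h import *
print(env.tips_ahead); o=env.get_obs(); print(o["position"],o["finger_gap"],o["contact_force"])
K,p,R,c=cam("wrist"); T=np.array(c["T_tool_cam"]); print(T.round(3))
I=cv2.imread("pics/w1.png");cv2.imwrite("pics/c3.png",cv2.resize(I[200:320,130:510],None,fx=2,fy=2))
for g,n in((.0465,"open"),):
  for x in(-.0075,.0075):
    for z in(-.03,-.015,0,.012,.025):
      v=np.linalg.inv(T)@np.array([x,g,z,1]); u=K@np.array([v[0],-v[1],-v[2]]);print(x,z,(u[:2]/u[2]).round())
```

```text
0.025
[ 0.57099254 -0.02920756  0.22502423] 0.759601787520867 [-0.64596659 -0.20014239  0.19483381]
[[-0.001  0.972  0.236  0.064]
 [ 1.     0.001  0.    -0.   ]
 [-0.     0.236 -0.972 -0.17 ]
 [ 0.     0.     0.     1.   ]]
-0.0075 -0.03 [411. 267.]
-0.0075 -0.015 [403. 255.]
-0.0075 0 [396. 245.]
-0.0075 0.012 [392. 237.]
-0.0075 0.025 [387. 230.]
0.0075 -0.03 [413. 240.]
0.0075 -0.015 [405. 230.]
0.0075 0 [398. 221.]
0.0075 0.012 [393. 215.]
0.0075 0.025 [388. 210.]
```

View pics/c3.png

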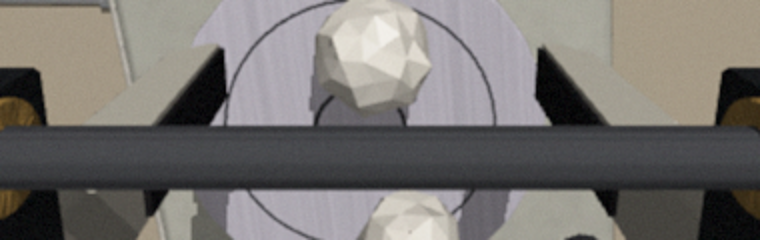

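The crop shows the pad tip edge at (242, 224–247) and (399, 224). That matches a tip at z ≈ 0 in the tool frame, not 25 mm ahead. The failed grip, riding on top of the wad, agrees. So the fingertips are about at the reported TCP, and I need to go about 20 mm lower. I'll descend with force checks.

```bash
Z='[0,0,0,0]'; python3 -m handwheel '[[0.026,0.021,0,0],[0,0,0.06,0],[0,0,0.06,0],[0,0,0.05,0],[0,0,0,0]]' 0.7;python3 -m handwheel '[[0,0,0.01,0],[0,0,0.01,0],[0,0,0,0],[0,0,0,0],[0,0,0,0]]' 0.7
```

```text
t: 5.3
position: [0.5775, -0.0167, 0.1352]
eef_rot: [[-0.002, 1.0, -0.011], [1.0, 0.002, 0.0], [0.0, -0.011, -1.0]]
contact_force: [-0.8, 0.6, -0.7]
finger_gap: 0.849
finger_force: 0.0
t: 5.72
position: [0.5823, -0.018, 0.1314]
eef_rot: [[-0.0, 1.0, 0.002], [1.0, 0.0, 0.0], [0.0, 0.002, -1.0]]
contact_force: [0.0, 0.0, 0.2]
finger_gap: 0.849
finger_force: 0.0
```

There's no contact at TCP z 0.131, which confirms it. I'll go down 6 mm more and close.

```bash
python3 -m handwheel '[[0.004,0,0.012,0],[0,0,0,0],[0,0,0,0],[0,0,0,0],[0,0,0,0]]' -1 12; python3 -m handwheel '[[0,0,0,0],[0,0,0,0],[0,0,0,0],[0,0,0,0],[0,0,0,0]]';python3 -m handwheel '[[0,0,0,0],[0,0,0,0],[0,0,0,0],[0,0,-0.05,0],[0,0,-0.05,0]]'
```

```text
t: 6.13
position: [0.5815, -0.016, 0.1242]
eef_rot: [[0.0, 1.0, 0.0], [1.0, -0.0, 0.0], [0.0, 0.0, -1.0]]
contact_force: [0.7, 0.3, -0.6]
finger_gap: 0.54
finger_force: 0.0
t: 6.55
position: [0.5816, -0.016, 0.1242]
eef_rot: [[0.0, 1.0, 0.0], [1.0, -0.0, -0.0], [-0.0, 0.0, -1.0]]
contact_force: [-0.2, -0.3, -0.1]
finger_gap: 0.402
finger_force: 12.0
t: 6.97
position: [0.5799, -0.0159, 0.1731]
eef_rot: [[-0.0, 1.0, -0.005], [1.0, 0.0, 0.0], [0.0, -0.005, -1.0]]
contact_force: [0.5, 0.3, 1.1]
finger_gap: 0.401
finger_force: 12.0
```

```bash
python3 -m handwheel '[[0,0,-0.01,0],[-0.067,-0.031,0,0],[-0.067,-0.031,0,0],[-0.067,-0.031,0,0],[-0.067,-0.031,0,0]]'|grep pos;python3 -m handwheel '[[-0.067,-0.031,0,0],[-0.067,-0.031,0,0],[-0.067,-0.031,0,0],[-0.067,-0.031,0,0],[0,0,0.05,0]]';python3 -m handwheel '[[0,0,0.02,0],[0,0,0,0],[0,0,0,0],[0,0,0,0],[0,0,0,0]]' 0.3;python3 -m handwheel '[[0,0,0,0],[0,0,-0.07,0],[0,0,0,0],[0,0,0,0],[0,0,0,0]]' 0.7
python3 - <<'E'
from h import *
o=env.get_obs();W=cam("wrist");a=env.get_image("wrist");cv2.imwrite("pics/w4.png",a)
b=env.get_image("side");out=np.zeros((600,640,3),np.uint8);out[:345]=a[:345];out[345:,:400]=cv2.resize(b[100:202,290:450],None,fx=2.5,fy=2.5)
cv2.imwrite("pics/c4.png",out);print(o["position"])
E
```

```text
position: [0.5183, -0.151, 0.1787]
t: 7.8
position: [0.4549, -0.2956, 0.1575]
eef_rot: [[0.014, 1.0, 0.005], [1.0, -0.014, -0.012], [-0.012, 0.005, -1.0]]
contact_force: [-0.9, -1.2, 0.3]
finger_gap: 0.4
finger_force: 12.0
t: 8.22
position: [0.4588, -0.2829, 0.145]
eef_rot: [[-0.003, 1.0, 0.002], [1.0, 0.003, -0.0], [-0.0, 0.002, -1.0]]
contact_force: [-0.2, 0.8, 0.3]
finger_gap: 0.642
finger_force: 0.0
t: 8.63
position: [0.4577, -0.2837, 0.1795]
eef_rot: [[-0.001, 1.0, 0.001], [1.0, 0.001, -0.0], [-0.0, 0.001, -1.0]]
contact_force: [-0.4, -0.0, -0.7]
finger_gap: 0.849
finger_force: 0.0
[ 0.45765912 -0.28367112  0.17949308]
```

View pics/c4.png

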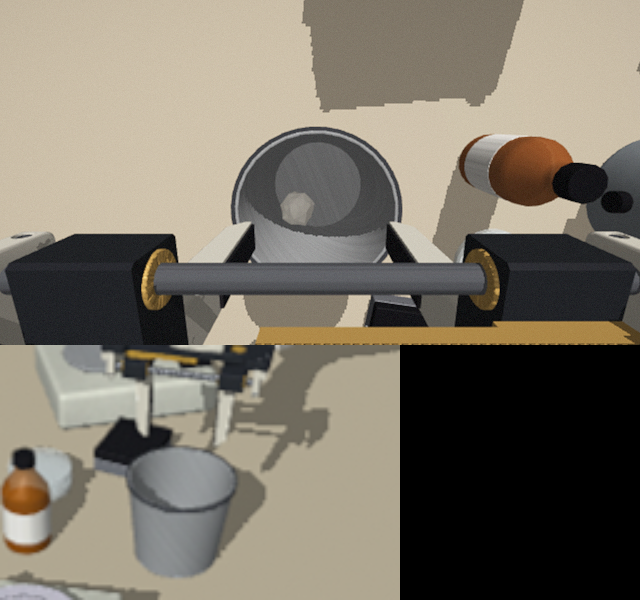

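Wad b is in the bin, seen at (297,210) through the rim. Now wad a.

```bash
python3 - <<'E'
from h import *
W=cam("wrist");print(onz(W,(318,184),.004))
E
for i in 1 2; do python3 -m handwheel '[[0.068,0.022,0,0],[0.068,0.022,0,0],[0.068,0.022,0,0],[0.068,0.022,0,0],[0.068,0.022,0,0]]'|grep pos; done;python3 -m handwheel '[[0.003,0,0,0],[0,0,0,0],[0,0,0,0],[0,0,0,0],[0,0,0.04,0]]'
```

```text
[ 0.4540013  -0.28758637  0.004     ]
position: [0.5122, -0.1123, 0.1784]
position: [0.5672, 0.0577, 0.1783]
t: 9.98
position: [0.5701, 0.0554, 0.1622]
eef_rot: [[0.004, 1.0, 0.008], [1.0, -0.004, -0.0], [-0.0, 0.008, -1.0]]
contact_force: [0.0, -0.8, -0.3]
finger_gap: 0.848
finger_force: 0.0
```

```bash
python3 -m handwheel '[[0,0,0.04,0],[0,0,0.03,0],[0.002,0,0,0],[0,0,0,0],[0,0,0,0]]'|grep -E "pos|con"; python3 -m handwheel '[[0,0,0,0],[0,0,0,0],[0,0,0,0],[0,0,0,0],[0,0,0,0]]' -1 12;python3 -m handwheel '[[0,0,0,0],[0,0,0,0],[0,0,0,0],[0,0,0,0],[0,0,0,0]]';python3 -m handwheel '[[0,0,0,0],[0,0,0,0],[0,0,0,0],[0,0,-0.05,0],[0,0,-0.05,0]]'
```

```text
position: [0.5682, 0.0575, 0.1251]
contact_force: [-0.1, 0.3, -0.7]
t: 10.82
position: [0.5676, 0.0586, 0.1245]
eef_rot: [[-0.0, 1.0, 0.001], [1.0, 0.0, 0.0], [0.0, 0.001, -1.0]]
contact_force: [1.3, 0.8, -0.3]
finger_gap: 0.54
finger_force: 0.0
t: 11.23
position: [0.5676, 0.0586, 0.1242]
eef_rot: [[-0.0, 1.0, 0.0], [1.0, 0.0, 0.0], [0.0, 0.0, -1.0]]
contact_force: [0.2, -0.2, 0.5]
finger_gap: 0.406
finger_force: 12.0
t: 11.65
position: [0.5659, 0.0583, 0.1731]
eef_rot: [[-0.0, 1.0, -0.005], [1.0, 0.0, -0.001], [-0.001, -0.005, -1.0]]
contact_force: [0.7, 0.4, -0.1]
finger_gap: 0.401
finger_force: 12.0
```

```bash
for i in 1 2; do python3 -m handwheel '[[-0.068,-0.021,0,0],[-0.068,-0.021,0,0],[-0.068,-0.021,0,0],[-0.068,-0.021,0,0],[-0.068,-0.021,0,0]]'|grep pos; done;python3 -m handwheel '[[-0.004,-0.002,0,0],[0,0,0.05,0],[0,0,0.02,0],[0,0,0,0],[0,0,0,0]]';python3 -m handwheel '[[0,0,0,0],[0,0,0,0],[0,0,0,0],[0,0,0,0],[0,0,0,0]]' 0.3;python3 -m handwheel '[[0,0,0,0],[0,0,-0.07,0],[0,0,0,0],[0,0,0,0],[0,0,0,0]]' 0.3
python3 - <<'E'
from h import *
o=env.get_obs();a=env.get_image("wrist")
cv2.imwrite("pics/w5.png",a[100:280,200:440]);print(o["position"])
h=a[120:270,235:400].astype(int); m=((h[:,:,2]-h[:,:,0]>8)&(h[:,:,2]>120)).astype(np.uint8)
n,l,s,c=cv2.connectedComponentsWithStats(m);print([(s[i].tolist(),c[i].round().tolist()) for i in range(1,n) if s[i][4]>60])
E
```

```text
position: [0.5141, -0.1129, 0.1741]
position: [0.4615, -0.283, 0.1741]
t: 12.9
position: [0.4613, -0.2824, 0.1386]
eef_rot: [[-0.001, 1.0, -0.002], [1.0, 0.001, 0.001], [0.001, -0.002, -1.0]]
contact_force: [0.2, -0.4, -0.2]
finger_gap: 0.406
finger_force: 12.0
t: 13.32
position: [0.4618, -0.2835, 0.1396]
eef_rot: [[-0.0, 1.0, 0.001], [1.0, 0.0, -0.0], [-0.0, 0.001, -1.0]]
contact_force: [-0.1, -0.0, 0.4]
finger_gap: 0.649
finger_force: 0.0
t: 13.73
position: [0.4613, -0.2834, 0.1741]
eef_rot: [[-0.0, 1.0, -0.0], [1.0, 0.0, -0.0], [-0.0, -0.0, -1.0]]
contact_force: [0.7, 0.5, -0.9]
finger_gap: 0.65
finger_force: 0.0
[ 0.46129757 -0.28340995  0.17411862]
[([0, 0, 165, 143, 4412], [102.0, 31.0]), ([58, 26, 34, 35, 913], [75.0, 43.0]), ([42, 73, 34, 34, 829], [58.0, 90.0]), ([0, 101, 32, 42, 781], [12.0, 120.0])]
```

View pics/w5.png

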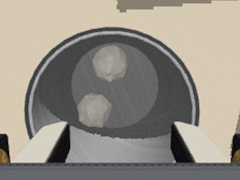

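Both wads lie in the bin, at (110,62) and (93,110). Next I'll rise, move to above the holder and measure the handle.

```bash
python3 -m handwheel '[[0,0,-0.075,0],[0,0,-0.075,0],[0,0,-0.075,0],[0,0.03,-0.075,0],[0.07,0.03,0,0]]' 1 12|grep pos;for i in 1 2; do python3 -m handwheel '[[0.078,0,0,0],[0.078,0,0,0],[0.078,0,0,0],[0.078,0,0,0],[0.078,0,0,0]]'|grep pos; done; python3 -m handwheel '[[0.078,-0.035,0,0],[0.078,-0.035,0,0],[0.078,-0.035,0,0],[0.078,-0.035,0,0],[0,0,0,0]]'; python3 -m handwheel '[[0,0,0,0],[0,0,0,0],[0,0,0,0],[0,0,0,0],[0,0,0,0]]'
cat > look.py <<'E'
from h import *
o=env.get_obs();W=cam("wrist");a=env.get_image("wrist");cv2.imwrite("pics/w6.png",a)
np.save("w6.npy",np.r_[o["position"],np.ravel(o["eef_rot"])]);print(o["position"])
print("expected top",proj(W,(.3896,.3215,.1975)),"base",proj(W,(.4207,.3236,.012)),"tubeend",proj(W,(.41,.3215,.132)))
a=a.astype(int);m=((a.min(2)>150)&(a.max(2)-a.min(2)<22)).astype(np.uint8)
n,l,s,c=cv2.connectedComponentsWithStats(m)
for i in range(1,n):
    if 80<s[i][4]<20000:
        r=cv2.minAreaRect(np.argwhere(l==i)[:,::-1].astype(np.float32));print(s[i],c[i].round(1),r)
E
python3 look.py
```

```text
position: [0.4927, -0.2582, 0.3311]
position: [0.4906, -0.0516, 0.3232]
position: [0.4906, 0.1431, 0.3232]
t: 15.45
position: [0.4165, 0.3032, 0.3232]
eef_rot: [[-0.017, 1.0, -0.006], [1.0, 0.017, 0.006], [0.006, -0.006, -1.0]]
contact_force: [-0.9, 0.9, -0.4]
finger_gap: 0.999
finger_force: 0.0
t: 15.87
position: [0.4241, 0.2921, 0.324]
eef_rot: [[0.003, 1.0, -0.0], [1.0, -0.003, -0.001], [-0.001, -0.0, -1.0]]
contact_force: [0.7, -0.4, 0.3]
finger_gap: 1.002
finger_force: 0.0
[0.42406302 0.29208809 0.3239916 ]
expected top [286.0416782  160.54474665] base [318.12700219 145.47869416] tubeend [308.76291595 154.08347682]
[  410    46   198    97 11597] [503.6  90.9] ((508.4850769042969, 94.05754089355469), (196.13514709472656, 95.77440643310547), 0.5509040355682373)
[277 142  43  28 592] [294.1 154. ] ((298.8199768066406, 155.73997497558594), (24.607318878173828, 42.70924758911133), 81.8698959350586)
[438 185  43  40 569] [457.  206.2] ((460.77734375, 201.76278686523438), (43.657676696777344, 35.455841064453125), 70.01689910888672)
[ 172  222   66   40 1001] [206.1 244.2] ((207.58486938476562, 245.23428344726562), (21.017087936401367, 74.95088958740234), 50.44033432006836)
[403 222  66  40 996] [434.  244.3] ((432.36029052734375, 245.38717651367188), (75.07131958007812, 20.974489212036133), 38.92754364013672)
[  0 237  31  12 148] [  9.4 241.6] ((13.710981369018555, 239.00120544433594), (8.099383354187012, 31.953052520751953), 69.775146484375)
[615 237  25  11 116] [631.  241.4] ((628.1678466796875, 239.28831481933594), (25.63072967529297, 7.774654388427734), 19.98310661315918)
[ 348  296   99   31 2537] [392.6 310.8] ((397.0, 311.0), (98.0, 30.0), 0.0)
[  70  392  355    8 2029] [256.  396.1] ((246.99996948242188, 395.5), (353.99993896484375, 6.999999046325684), 0.0)
```

```bash
python3 -c "
import cv2
a=cv2.imread('pics/w6.png');cv2.imwrite('pics/c6.png',cv2.resize(a[95:215,245:405],None,fx=5,fy=5,interpolation=2))"
```

```text
(no output)
```

View pics/c6.png

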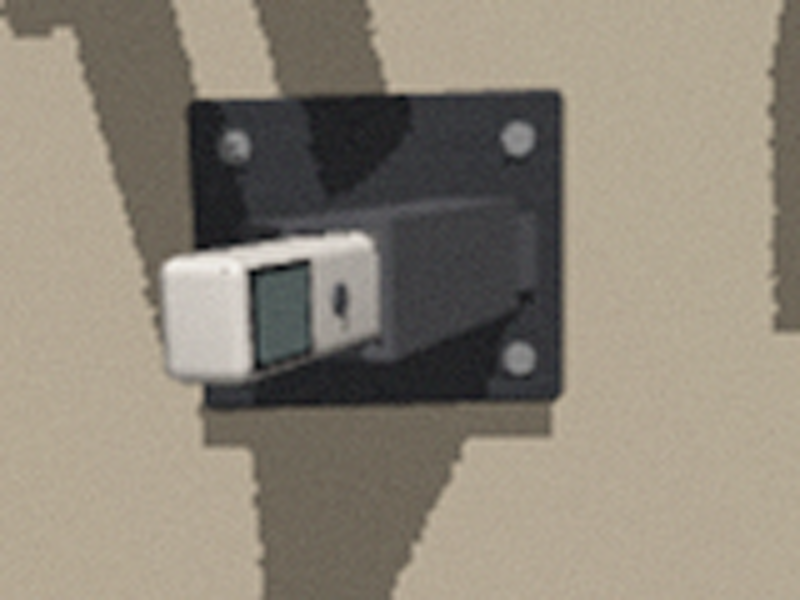

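The base corners are at crop (190,102), (562,92), (562,400) and (205,408). The handle's top face is centred at about (206,319), and its front face leaves the tube at (375,232)–(380,340).

Run:
```python
from h import *
W=cam("wrist")
f=lambda u:(245+(u[0]+.5)/5-.5,95+(u[1]+.5)/5-.5)
P=np.array([onz(W,f(u),.012) for u in[(190,102),(562,92),(562,400),(205,408)]]);print(P.round(4),P.mean(0))
e=P[1]-P[0]+P[2]-P[3];print("yaw",np.degrees(np.arctan2(e[1],e[0])))
for u in[(165,262),(242,262),(248,375),(175,378),(206,319)]:print("top",onz(W,f(u),.198).round(4))
for u in[(375,232),(380,340)]:print("exit",onz(W,f(u),.134).round(4))
print(tri(W,f((206,319)),cam("side"),(336.5,304)))
```

```text
[[0.3648 0.3716 0.012 ]
 [0.4821 0.3742 0.012 ]
 [0.4846 0.2762 0.012 ]
 [0.3665 0.2739 0.012 ]] [0.42451604 0.32398366 0.012     ]
yaw 1.1814263514000107
top [0.3816 0.3353 0.198 ]
top [0.3969 0.3352 0.198 ]
top [0.3975 0.3127 0.198 ]
top [0.3827 0.3121 0.198 ]
top [0.3894 0.324  0.198 ]
exit [0.4232 0.3376 0.134 ]
exit [0.4243 0.3116 0.134 ]
(array([0.38843204, 0.32390184, 0.20433055]), np.float64(0.003635890974461751))
```

The base yaw is 1.2° and the top is at (0.389, 0.324, 0.20), leaning along (-0.343, 0, 0.939). The tool can only point down. Plan: turn it 90° so the pads grip the flat ±y sides, draw the probe out along the slope, then use the tube's mouth to swing it upright about the pads.

```bash
for i in 1 2; do python3 -m handwheel '[[0,0,0,0.0770],[0,0,0,0.0770],[0,0,0,0.0770],[0,0,0,0.0770],[0,0,0,0.0770]]' 0.6 25 >/dev/null; done; python3 -m handwheel '[[0,0,0,0.077],[0,0,0,0.077],[0,0,0,0.069],[0,0,0,0],[0,0,0,0]]'; python3 -c "
from bench import env;print(env.get_obs()['q'])"
```

```text
t: 17.17
position: [0.4234, 0.2933, 0.3242]
eef_rot: [[1.0, 0.013, 0.0], [0.013, -1.0, 0.0], [0.0, -0.0, -1.0]]
contact_force: [0.7, -0.1, -0.7]
finger_gap: 0.801
finger_force: 0.0
[-0.69145115  0.30806931  0.059867    1.62943604 -0.01939275  1.20456984
 -2.1851085 ]
```

```bash
python3 -m handwheel '[[-0.043,-0.061,0,0],[0,0,0,0],[0,0,0.075,0],[0,0,0.075,0],[0,0,0.075,0]]'|grep pos; python3 -m handwheel '[[0,0,0.075,0],[0,0,0.06,0],[0,0,0,0],[0,0,0,0],[0,0,0,0]]'
```

```text
position: [0.4015, 0.3245, 0.2112]
t: 18.0
position: [0.4026, 0.3249, 0.1458]
eef_rot: [[1.0, 0.012, 0.002], [0.012, -1.0, 0.002], [0.002, -0.002, -1.0]]
contact_force: [0.5, 0.1, -0.4]
finger_gap: 0.801
finger_force: 0.0
```

```bash
for i in 1 2 3; do python3 -m handwheel '[[0,0,0,0],[0,0,0,0],[0,0,0,0],[0,0,0,0],[0,0,0,0]]' -1 25|tail -5; done
```

```text
position: [0.4016, 0.3241, 0.1448]
eef_rot: [[1.0, 0.011, 0.001], [0.011, -1.0, 0.001], [0.001, -0.001, -1.0]]
contact_force: [0.2, 0.4, 0.4]
finger_gap: 0.49
finger_force: 0.0
position: [0.4014, 0.3238, 0.1441]
eef_rot: [[1.0, 0.011, -0.0], [0.011, -1.0, -0.0], [-0.0, 0.0, -1.0]]
contact_force: [0.2, -0.8, 1.0]
finger_gap: 0.277
finger_force: 25.0
position: [0.4014, 0.3238, 0.1442]
eef_rot: [[1.0, 0.011, -0.0], [0.011, -1.0, 0.0], [-0.0, -0.0, -1.0]]
contact_force: [-0.3, -0.7, 0.5]
finger_gap: 0.277
finger_force: 25.0
```

Gripped at 25.8 mm. I'll draw it 95 mm along its axis.

```bash
for i in 1 2; do python3 -m handwheel '[[-0.0065,0,-0.0178,0],[-0.0065,0,-0.0178,0],[-0.0065,0,-0.0178,0],[-0.0065,0,-0.0178,0],[-0.0065,0,-0.0178,0]]'; done; python3 -m handwheel '[[0,0,0,0],[0,0,0,0],[0,0,0,0],[0,0,0,0],[0,0,0,0]]' - 10
```

```text
t: 19.67
position: [0.3845, 0.3237, 0.1899]
eef_rot: [[1.0, 0.011, -0.0], [0.011, -1.0, 0.0], [-0.0, -0.0, -1.0]]
contact_force: [0.2, -0.9, -1.0]
finger_gap: 0.278
finger_force: 25.0
t: 20.08
position: [0.3685, 0.3234, 0.2341]
eef_rot: [[1.0, 0.011, -0.0], [0.011, -1.0, 0.0], [-0.0, -0.0, -1.0]]
contact_force: [-0.1, 0.2, -1.4]
finger_gap: 0.277
finger_force: 25.0
t: 20.5
position: [0.3688, 0.3232, 0.2326]
eef_rot: [[1.0, 0.011, -0.001], [0.011, -1.0, -0.001], [-0.001, 0.001, -1.0]]
contact_force: [0.6, 0.1, -1.0]
finger_gap: 0.278
finger_force: 10.0
```

Now I'll pivot it upright on the tube's mouth under a light 10 N grip.

```bash
python3 -m handwheel '[[0.010,0,-0.004,0],[0.010,0,-0.004,0],[0.010,0,-0.003,0],[0.010,0,-0.003,0],[0.010,0,-0.002,0]]'; python3 -m handwheel '[[0.010,0,-0.002,0],[0.010,0,-0.002,0],[0.010,0,-0.002,0],[0.010,0,-0.001,0],[0.008,0,-0.001,0]]'; python3 -m handwheel '[[0,0,0,0],[0,0,0,0],[0,0,0,0],[0,0,0,0],[0,0,0,0]]'
cat > tilt.py <<'E'
from h import *
from scipy.optimize import least_squares
o=env.get_obs();p=np.array(o["position"]);print(p,o["contact_force"],o["wrist_torque"])
obs=[]
for n in("scene","side"):
    C=cam(n);a=env.get_image(n);cv2.imwrite(f"pics/t_{n}_{o['t']:.1f}.png",a);a=a.astype(int)
    m=((a.min(2)>120)&(a.max(2)-a.min(2)<30)).astype(np.uint8)
    u0=proj(C,p+[0,0,-.01]);u1=proj(C,p+[0,0,-.06])
    print(n,"tips",proj(C,p).round(),"foot",proj(C,p+[0,0,-.131]).round())
    # rows between tips and handle bottom: handle width profile
    for r in np.arange(int(u0[1]),int(proj(C,p+[0,0,-.13])[1])+3,2):
        w=m[r,int(u0[0])-35:int(u0[0])+35];x=np.flatnonzero(w)+int(u0[0])-35
        g=a[r,int(u0[0])-24:int(u0[0])+25:3].mean(1).astype(int)
        print(r,g.tolist())
E
python3 tilt.py
```

```text
t: 20.92
position: [0.3943, 0.3236, 0.2413]
eef_rot: [[1.0, 0.011, -0.001], [0.011, -1.0, -0.0], [-0.001, 0.0, -1.0]]
contact_force: [-2.0, -0.9, -1.7]
finger_gap: 0.279
finger_force: 10.0
t: 21.33
position: [0.4185, 0.324, 0.2452]
eef_rot: [[1.0, 0.011, 0.0], [0.011, -1.0, 0.0], [0.0, -0.0, -1.0]]
contact_force: [-0.6, -0.9, -1.2]
finger_gap: 0.277
finger_force: 10.0
t: 21.75
position: [0.418, 0.3241, 0.2452]
eef_rot: [[1.0, 0.011, 0.0], [0.011, -1.0, 0.0], [0.0, -0.0, -1.0]]
contact_force: [-0.5, -0.2, -1.5]
finger_gap: 0.276
finger_force: 10.0
[0.41796434 0.32406826 0.24517353] [-0.47474913 -0.19170639 -1.47515389] [ 0.1031241   0.04272673 -0.0050512 ]
scene tips [453. 123.] foot [441. 157.]
125 [134, 134, 134, 134, 134, 134, 125, 97, 110, 109, 131, 132, 134, 134, 134, 134, 134]
127 [135, 134, 134, 134, 134, 135, 116, 104, 122, 124, 139, 134, 134, 135, 134, 134, 134]
129 [134, 134, 134, 135, 134, 134, 101, 111, 124, 129, 136, 134, 134, 134, 134, 135, 134]
131 [135, 134, 134, 135, 134, 133, 94, 116, 124, 131, 136, 134, 134, 134, 134, 134, 134]
133 [135, 135, 135, 134, 134, 130, 94,
[... 2260 characters left out ...]
, 114, 114]
314 [179, 179, 179, 179, 179, 179, 180, 111, 162, 105, 111, 114, 114, 114, 115, 115, 115]
316 [179, 179, 179, 179, 179, 179, 183, 86, 161, 78, 92, 110, 115, 114, 113, 114, 114]
318 [179, 180, 179, 179, 179, 179, 132, 99, 159, 69, 123, 112, 115, 114, 114, 114, 115]
320 [179, 179, 179, 179, 179, 183, 82, 114, 157, 67, 123, 95, 115, 114, 114, 114, 114]
322 [179, 179, 183, 181, 180, 132, 80, 91, 153, 70, 83, 101, 114, 115, 114, 114, 113]
324 [179, 182, 110, 128, 140, 81, 83, 76, 109, 72, 73, 109, 114, 115, 114, 115, 113]
326 [179, 119, 86, 102, 102, 82, 90, 97, 85, 64, 67, 111, 113, 114, 114, 114, 112]
328 [181, 67, 72, 74, 80, 80, 121, 117, 102, 58, 73, 114, 114, 115, 115, 114, 111]
```

In the side view the handle's edge (col 317) and the stem (col 320) stay in constant columns, as the projected vertical does. So the probe is upright. I'll firm the grip, slide out along the slope, then rise.

```bash
python3 -m handwheel '[[0,0,0,0],[0,0,0,0],[-0.003,0,-0.01,0],[-0.003,0,-0.01,0],[-0.003,0,-0.01,0]]' - 25; python3 -m handwheel '[[-0.003,0,-0.01,0],[0,0,-0.02,0],[0,0,-0.03,0],[0,0,-0.05,0],[0,0,0,0]]'; python3 tilt.py | sed -n '1,2p;/side/,$p'|head -40
```

```text
t: 22.27
position: [0.4133, 0.3241, 0.2608]
eef_rot: [[1.0, 0.011, 0.0], [0.011, -1.0, 0.0], [0.0, -0.0, -1.0]]
contact_force: [-0.1, 0.5, -0.9]
finger_gap: 0.277
finger_force: 25.0
t: 22.68
position: [0.4139, 0.3257, 0.3202]
eef_rot: [[1.0, 0.011, 0.008], [0.011, -1.0, 0.007], [0.008, -0.007, -1.0]]
contact_force: [0.6, 0.5, -0.5]
finger_gap: 0.279
finger_force: 25.0
[0.4139171  0.32567122 0.32017584] [ 0.61349359  0.48251709 -0.49753864] [ 0.15033469 -0.0004354   0.00264192]
scene tips [462.  99.] foot [448. 137.]
side tips [322. 262.] foot [322. 306.]
265 [205, 209, 209, 208, 208, 208, 209, 209, 209, 98, 104, 213, 133, 174, 174, 174, 173]
267 [210, 202, 199, 204, 209, 209, 208, 208, 208, 206, 155, 205, 135, 175, 174, 174, 173]
269 [168, 163, 180, 168, 180, 210, 204, 208, 207, 209, 192, 207, 151, 174, 174, 174, 174]
271 [173, 174, 174, 174, 174, 168, 164, 215, 230, 223, 211, 210, 160, 174, 174, 174, 174]
273 [174, 174, 174, 173, 173, 174, 173, 222, 233, 233, 222, 147, 174, 173, 173, 174, 173]
275 [173, 173, 174, 173, 174, 174, 173, 231, 233, 232, 217, 142, 174, 174, 173, 174, 173]

[... 739 characters left out ...]
 173, 173, 174, 173, 165, 157, 130, 174, 174, 174, 173, 174, 176, 120]
295 [173, 173, 173, 173, 174, 173, 174, 153, 155, 150, 173, 174, 174, 173, 175, 142, 111]
297 [174, 173, 174, 173, 174, 174, 175, 156, 153, 150, 173, 174, 174, 174, 178, 107, 111]
299 [173, 173, 173, 174, 174, 174, 173, 158, 150, 163, 173, 174, 174, 176, 119, 111, 111]
301 [173, 174, 174, 173, 173, 174, 173, 165, 145, 172, 174, 174, 175, 155, 109, 111, 110]
303 [174, 173, 174, 173, 173, 174, 174, 125, 125, 176, 173, 174, 179, 110, 110, 110, 111]
305 [174, 174, 173, 173, 174, 174, 176, 124, 121, 163, 174, 176, 107, 111, 110, 111, 111]
307 [173, 173, 173, 173, 174, 173, 175, 155, 132, 162, 174, 135, 109, 111, 111, 111, 111]
```

The probe is free and upright; the foot shows at side (321,305), under the tips as predicted. I'll carry it smoothly to above the ring.

```bash
python3 -m handwheel '[[0.010,0.020,0,0],[0.0196,0.0405,0,0],[0.0196,0.0405,0,0],[0.0196,0.0405,0,0],[0.0196,0.0405,0,0]]' - 30|grep pos; python3 -m handwheel '[[0.0196,0.0405,0,0],[0.0196,0.0405,0,0],[0.0196,0.0405,0,0],[0.0196,0.0405,0,0],[0.0196,0.0405,0,0]]'|grep pos;  python3 -m handwheel '[[0.0196,0.0405,0,0],[0.0196,0.0405,0,0],[0.0196,0.0405,0,0],[0.0196,0.0405,0,0],[0.009,0.02,0,0]]'|grep pos; python3 -m handwheel '[[0,0,0,0],[0,0,0,0],[0,0,0,0],[0,0,0,0],[0,0,0,0]]'
cat > foot.py <<'E'
from h import *
o=env.get_obs();p=np.array(o["position"]);print(p,o["contact_force"],o["finger_gap"])
W=cam("wrist")
for n in("side","scene","wrist"):
    C=cam(n);a=env.get_image(n);cv2.imwrite(f"pics/f_{n}_{o['t']:.1f}.png",a)
    u=proj(C,p+[0,0,-.131]);print(n,"handle-low",proj(C,p+[0,0,-.05]).round(1),"foot pred",u.round(1))
    x,y=int(u[0]),int(u[1])
    if not(30<y<370 and 30<x<610):continue
    s=a[max(0,y-24):y+25].astype(int)
    b=s[:,x-30:x+31]; k=(b[:,:,2]-b[:,:,0]).round().astype(int); m=b.mean(2).astype(int)
    for i in range(0,len(b),2): print(i+max(0,y-24),"|"," ".join(f"{v:3d}" for v in m[i,6:55:3]),"|"," ".join(f"{v:3d}" for v in k[i,15:46:3]))
E
python3 foot.py
```

```text
position: [0.457, 0.2311, 0.3137]
position: [0.5069, 0.1303, 0.3138]
position: [0.552, 0.0373, 0.3137]
t: 24.45
position: [0.5514, 0.0439, 0.3151]
eef_rot: [[1.0, 0.014, -0.0], [0.014, -1.0, 0.001], [-0.0, -0.001, -1.0]]
contact_force: [0.5, 1.0, -1.3]
finger_gap: 0.278
finger_force: 30.0
[0.55143569 0.04387522 0.31513311] [ 0.4576127   0.97177457 -1.26683455] 0.2784660546319085
side handle-low [297.2 174.2] foot pred [298.6 200.2]
176 | 164 164 164 165 164 164 181 226 224 143 190 156  78 144 164 164 163 |  31  31  30  16   6   6   7   5   1  30  27
178 | 164 164 163 165 164 164  93 184 237 180 195  89  85 166 164 164 165 |  31  31  31  82  18   6   4   0  35  23  32
180 | 164 164 164 163 164 164 136  65 111  91  65  49 161 164 164 164 164 |  31  31  31  46 130  -7  70  91  78  30  31
182 | 164 164 164 164 164 164 166 101 145  65  60 150 164 164 164 164 163 |  32  31  31  29  74  -6 106  89  31  31  30
184 | 163 164 163 164 164 164 164 166 143 147 167 164 164 164 164 164 164 |  32  31  31  31  33  -6  33  30  31  31  31
186 | 164 165 164 164 165 164 164 165 141 154 164 164 164 164 16
[... 7745 characters left out ...]
28 182 161 160 160 156 155 149 146 142 129 230 226 226 |   2  12  12  11  11  10  14  11  11  13   8
204 | 210 223 224 227 173 160 161 162 157 154 149 148 150 132 207 230 230 |   8  15  12  11   9  10   9   8  12  12   9
206 | 209 207 229 224 171 164 160 155 155 152 151 148 147 131 141 168 164 |  11  11  14  10  12  11  11  12  11  10  11
208 | 206 203 195 220 168 159 162 159 159 154 152 148 146 136 161 230 227 |  13  10  11  11  12  12  14  11  12  12   9
210 | 205 205 206 216 162 163 160 161 158 153 150 149 150 139 144 227 227 |  14  12  12  13  12  10  13  10  13  13  10
212 | 204 207 208 210 164 159 163 160 153 151 149 155 148 137 115 226 223 |  12  12  11  11  11  12  13  12  12  10  11
```

```bash
cat > foot2.py <<'E'
from h import *
o=env.get_obs();p=np.array(o["position"]);print("tcp",p.round(4),o["contact_force"].round(2),o["finger_gap"])
R={}
for n in("wrist","side","scene"):
    C=cam(n);a=env.get_image(n).astype(int);u=proj(C,p+[0,0,-.131]).round().astype(int)
    k=((a[:,:,2]-a[:,:,0])>40).astype(np.uint8);w=np.zeros_like(k);w[u[1]-12:u[1]+13,u[0]-16:u[0]+17]=1;k&=w
    q=np.argwhere(k)[:,::-1]
    if len(q): R[n]=(C,(q.min(0)+q.max(0))/2);print(n,len(q),q.min(0),q.max(0),u)
for a,b in(("wrist","side"),("wrist","scene"),("side","scene")):
    if a in R and b in R: print(a,b,tri(*R[a],*R[b]))
E
python3 foot2.py
```

```text
tcp [0.5517 0.043  0.3153] [ 0.33 -0.27 -1.14] 0.2781658633500353
wrist 82 [314 179] [326 188] [320 188]
side 15 [295 198] [300 201] [299 200]
scene 10 [347 177] [350 179] [347 177]
wrist side (array([0.5556773 , 0.04236064, 0.18365613]), np.float64(0.0019323333447337646))
wrist scene (array([0.55710172, 0.04409857, 0.18547755]), np.float64(0.002580754478091755))
side scene (array([0.55514574, 0.04453724, 0.18469096]), np.float64(0.0030010357268250524))
```

The foot is at (0.556, 0.0435, 0.184), so the tilt is about 0.03 rad. I'll centre it and descend most of the way.

```bash
python3 -m handwheel '[[0.016,0.044,0,0],[0,0,0.02,0],[0,0,0.03,0],[0,0,0.03,0],[0,0,0.016,0]]'; python3 -m handwheel '[[0,0,0,0],[0,0,0,0],[0,0,0,0],[0,0,0,0],[0,0,0,0]]'; python3 foot2.py
```

```text
t: 25.17
position: [0.559, 0.0202, 0.2651]
eef_rot: [[1.0, 0.01, -0.003], [0.01, -1.0, -0.0], [-0.003, 0.0, -1.0]]
contact_force: [-0.6, 1.2, -2.2]
finger_gap: 0.277
finger_force: 30.0
t: 25.58
position: [0.5607, 0.0203, 0.268]
eef_rot: [[1.0, 0.011, 0.002], [0.011, -1.0, 0.0], [0.002, -0.0, -1.0]]
contact_force: [-0.2, 0.8, -1.0]
finger_gap: 0.277
finger_force: 30.0
tcp [0.5607 0.0203 0.268 ] [-0.21  0.75 -1.01] 0.2769743903807719
wrist 82 [314 179] [326 188] [320 188]
side 14 [296 206] [300 208] [299 207]
scene 9 [337 191] [340 193] [338 191]
wrist side (array([0.56431599, 0.01944637, 0.13583355]), np.float64(0.002889426539887889))
wrist scene (array([0.5665262 , 0.0207163 , 0.14019181]), np.float64(0.0011525193848991246))
side scene (array([0.56313976, 0.02085687, 0.13705769]), np.float64(0.0019708998828258787))
```

```bash
python3 -m handwheel '[[0,-0.002,0.008,0],[0,0,0.010,0],[0,0,0.010,0],[0,0,0.004,0],[0,0,0,0]]'|grep -E "pos|contact"
cat > f.py <<'E'
from h import *
import time
F=[];P=[]
for i in range(6):
    env.get_image("side");o=env.get_obs();F.append(o["contact_force"]);P.append(o["position"])
print("F",np.mean(F,0).round(2),"tcp",np.mean(P,0).round(4),"tq",o["wrist_torque"].round(3))
E
python3 f.py; python3 -m handwheel '[[0,0,0.003,0],[0,0,0.001,0],[0,0,0,0],[0,0,0,0],[0,0,0,0]]'|grep -E "pos|contact";python3 f.py; python3 -m handwheel '[[0,0,0.003,0],[0,0,0.001,0],[0,0,0,0],[0,0,0,0],[0,0,0,0]]'|grep -E "pos|contact";python3 f.py
```

```text
position: [0.5597, 0.0214, 0.2502]
contact_force: [-0.2, 0.2, -0.8]
F [ 0.42 -0.03 -1.07] tcp [0.5602 0.0213 0.2511] tq [ 0.128  0.101 -0.026]
position: [0.5604, 0.0213, 0.2494]
contact_force: [0.5, -0.1, -0.5]
F [ 0.63  0.21 -0.36] tcp [0.5604 0.0213 0.2493] tq [ 0.043 -0.155  0.021]
position: [0.5605, 0.0213, 0.2473]
contact_force: [1.6, -0.8, -0.1]
F [ 1.33 -0.23  0.7 ] tcp [0.5605 0.0213 0.2473] tq [ 0.076 -0.419  0.017]
```

Contact began at about z 0.2495, and the force is now about 1.8 N over the baseline. Another 4 mm in small steps.

```bash
python3 -m handwheel '[[0,0,0.003,0],[0,0,0.001,0],[0,0,0,0],[0,0,0,0],[0,0,0,0]]'|grep -E "pos|contact";python3 f.py; python3 -m handwheel '[[0,0,0.002,0],[0,0,0.001,0],[0,0,0,0],[0,0,0,0],[0,0,0,0]]'|grep -E "pos|contact";python3 f.py;python3 foot2.py
```

```text
position: [0.5604, 0.0213, 0.2453]
contact_force: [2.2, -0.1, 1.1]
F [1.92 0.2  0.9 ] tcp [0.5603 0.0213 0.2453] tq [ 0.048 -0.616 -0.026]
position: [0.5603, 0.0213, 0.2438]
contact_force: [2.9, 0.6, 3.0]
F [ 1.91 -0.08  2.32] tcp [0.5603 0.0213 0.2437] tq [ 0.105 -0.698  0.005]
tcp [0.5603 0.0213 0.2437] [ 1.68 -0.25  2.97] 0.27467694354551503
wrist 79 [314 180] [326 190] [320 188]
side 16 [296 211] [300 214] [299 214]
scene 9 [337 195] [340 197] [338 197]
wrist side (array([0.56399994, 0.0207011 , 0.11759376]), np.float64(0.0015223857202280337))
wrist scene (array([0.56562313, 0.02151844, 0.12199855]), np.float64(0.0008884085078514315))
side scene (array([0.56302787, 0.02193881, 0.11899241]), np.float64(0.0006300167335149405))
```

The press is about 3.4 N vertical (3.9 N in total), the foot is about 5.8 mm in and within about 1 mm of the ring's centre. I'll settle and hand in.

```bash
python3 -m handwheel '[[0,0,0,0],[0,0,0,0],[0,0,0,0],[0,0,0,0],[0,0,0,0]]'; python3 f.py; python3 -c "
from bench import env;print(env.close_job())"
```

```text
t: 29.88
position: [0.5602, 0.0213, 0.2436]
eef_rot: [[1.0, 0.011, -0.0], [0.011, -1.0, 0.0], [-0.0, -0.0, -1.0]]
contact_force: [2.6, -0.1, 2.6]
finger_gap: 0.277
finger_force: 30.0
F [ 2.25 -0.05  1.92] tcp [0.5602 0.0213 0.2436] tq [ 0.091 -0.769  0.04 ]
the job is handed in; nothing more can be done
None
```

I handed the job in at about 30 s (no verdict came back): both wads are in the bin, and the thermometer is held still and upright in the ring, measured at about 0.03 rad tilt, within about 1 mm of centre, foot about 6 mm in, pressing about 3 to 4 N.

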